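Hang the wire gauge on its peg and lock the keeper

ROBOT

A 7-joint arm with a two-finger parallel gripper is mounted at the origin on the work surface. World frame = base frame: x ahead of the robot, y to its left, z up, the work surface at z = 0. Lengths are in m, angles in rad, forces in N, time in s.
With the tool pointing down it reaches from about 0.4 to 0.85 m from the base axis. Payload 10.4 kg.
Tool frame: the origin (TCP) lies at the very end of the fingers, on their centre line; the grasp point (between the pads) lies 19 mm behind it (grip_point_offset is the distance from the TCP to the grasp point, in m); z points along the fingers, y is the line along which they close (so a half turn about z gives the same grasp; the last joint's range is limited). The gripper opens to 87 mm and grips with 3 to 60 N. Pads are 19 mm wide; open, the fingers measure 117 mm over their backs; the gripper's body (75 mm by 190 mm) begins 51 mm behind the grasp point.
Start: joints at [1.254, 0.332, -0.065, 1.46, 0.022, 1.35, -0.088], TCP at [0.181, -0.598, 0.223] pointing down, gripper open.
Joint ranges: [-2.6, 2.6], [-0.5, 2.12], [-1.47, 1.34], [0.16, 2.42], [-1.27, 4.41], [0.06, 2.06], [-2.6, 2.6]. Speed limits (rad/s): [2.22, 2.22, 2.79, 2.79, 3.14, 3.14, 3.14].

INTERFACE

Orientations are given as a unit quaternion [x, y, z, w].
In Python, from bench import * gives the robot as it stands.
- The arm moves only by the tool play_rows, never from a script. Its argument "increments" is text: rows parted by semicolons, each of 7 numbers parted by spaces: the turn, a rotation vector about the tool's x, y, z in rad, then the shift along the tool's x, y, z in m, then the opening, from 0 (shut) to 1 (fully open). A call has 1 to 8 rows; each row is the pose to reach, as a shift and turn from the pose commanded when the call began, along the tool's axes at that moment; what a row does not reach only later rows make up. A row lasts 1/10 s, in which the tool goes at most 50 mm and 8.59 degrees, less where a joint would pass 70% of its speed; a pose out of reach is approached as far as the arm can. A call with a gripper value outside its range is refused whole. The fingers move at their own pace and stop on an object; "grip_force" is the grip in N (left out, the last holds). Time passes only in rows, so rows that repeat a pose let the fingers close. It gives the time, the measured TCP pose, the force, the opening and the grip force at its end, in the units of the state.
- read_state(): the state, without advancing time (a new reading comes with each control period).
- camera(name): name is "scene" or "top" or "wrist"; returns a dict with "color" (480x640x3 uint8, red, green, blue), "fx", "fy", "cx", "cy" (pixels), "camera_from_world" (4x4, takes a point from world to camera coordinates); the wrist camera has in their place "mount" (4x4, takes a point from camera to tool coordinates, whose origin is the TCP and whose axes are the flange's). Camera axes: x right, y down, z forward; pixel columns grow to the right and rows downward; lengths in m; the calibration is good to about 2 mm. The wrist camera is an equidistant fisheye: a pixel r from the principal point sees the ray r / f radians off the axis. A picture is of the moment at which its call begins: read the wrist's pose just before it. There is no depth.
- close_job(): hands the job in; it is judged then, once.
The state is a dict: "time": time; "joint_positions": joint angles; "joint_vel": joint speeds; "joint_torque": joint torques, N m; "ee_pos": TCP position; "eef_rot": TCP orientation; "ft_force": force on the tool from outside, world axes, zero at the start; "torque": the same for the moment, N m; "width": finger opening in m; "grip_force": force on a finger pad.
Only numpy, scipy, OpenCV 4.12 (cv2) and the standard library are available. Lean on these libraries where they do the work, as an engineer would, in place of code of your own. Each camera call takes 0.05 s, during which the arm holds its last target. There are 200 camera calls.

TASK

Put the jeweller's wire gauge away: hang it by its eye on the sloping peg of the rack, so that it hangs freely with its disc down. Then, with the gauge let go, turn the knurled cap on the rack's post clockwise (seen from above) until the keeper bar has swung fully closed over the peg's tip and the cap's slip clutch has given way, letting the cap turn on by some 20 degrees. Leave the file, the marker and the cup of tools where they are.

Things in the scene. Friction and masses are not known exactly. Their poses are not given: they have to be found in the camera images.
- gauge: wire gauge, the only loose tool with an eye, flat on the bench, 174 mm long, about 110 g. Origin: mid handle, underside, near the centre of mass; x along the tool to the eye, z up. Wooden handle 16 mm wide, 14 high, x -42 to +38 mm; steel eye ring at x 66 mm: outer diameter 44, hole 32, 6 thick (z 4 to 10); notched steel disc 40 mm across, 3 thick, at x -66 mm
- gauge_eye (a point): centre of the gauge's eye (66 mm from the gauge's origin along its x, 7 mm above its underside)
- rack: fixed rack: steel base plate 130 x 180 x 12 mm, upright dark wood slat 30 mm wide, 18 thick, top 235 mm above the bench. Origin on the bench below the middle of the slat's front face, which faces the rack's -x (world -y turned up to 50 degrees to +x); z up. Steel post, 14 mm diameter, for keeper and cap: 95 mm to +y of the peg and 57 mm in front of the slat's face
- peg: fixed steel peg, 10 mm diameter, 80 mm long, sticking out of the middle of the slat's front, 195 mm above the bench, rising at 45 degrees. Origin: its root, on its axis, at the slat's face; z runs along the peg from root to tip, y is the rack's y, x points up and towards the slat (rack yaw, then pitch -45 degrees)
- peg_tip (a point): centre of the free upper end of the peg, 252 mm above the bench
- keeper (a joint): angle of the keeper, a flat steel bar 105 x 12 x 8 mm turning about the post's vertical axis, underside 260 mm above the bench, a few mm above the peg's tip. 0 = open (bar points back past the slat's top); grows clockwise seen from above; 1.2 rad = fully closed on its stop, bar across above the peg's tip. Starts at 0 to 0.4; stays where left
- keeper_tip (a point): point on the keeper bar 100 mm from its axis, near its free end
- cap (a joint): slip of the clutch, rad: how far the cap has turned clockwise relative to the keeper; 0 at the start. Turned clockwise, the cap carries the keeper along (0.02 N m) until its stop; then the clutch slips at about 0.1 N m and this value grows. Turned counter-clockwise it first undoes slip or carries the keeper back open
- cap_top (a point): centre of the top of the knurled aluminium cap on the post, a round cap 28 mm in diameter (30 mm over the knurls) and 30 mm high, above the keeper; its top is 303 mm above the bench. The cap's axis is the keeper's axis
- file: bystander: hand file 200 mm long with a round wooden handle, no eye; origin at its middle, x along the blade
- marker: bystander: white marker pen with black cap, 120 mm long, 15 mm thick; origin at its middle
- cup: bystander: white cup, 72 mm in diameter, 90 mm high, with tools sticking out to 145 mm; origin under its centre

How it is judged:
On the way, in this order (a step that is already met when the one before it is completed fails the run):
1. the gauge hangs by its eye on the peg, let go and at rest, the keeper not yet closed (x of gauge_eye in the frame of peg between -0.016 and 0.016 m and y of gauge_eye in the frame of peg between -0.012 and 0.012 m and z of gauge_eye in the frame of peg between -0.015 and 0.055 m and angle between gauge's own x axis and vertical below 0.4 rad and linear speed of gauge below 0.05 m/s and contact force between the fingers and gauge below 0.1 N and value of joint keeper below 0.8 rad), for 0.2 s.
2. the keeper is fully closed and the clutch has slipped (value of joint keeper above 1.12 rad and value of joint cap above 0.2 rad), for 0.1 s.
At the end, for the whole second after the job is handed in: the gauge hangs at rest on the peg by its eye (eye centre within 16 mm of the peg's axis in the peg's x and 12 mm in its y, -15 to 55 mm along it from the root), eye up to within 0.4 rad of vertical; the keeper is closed (joint above 1.12 rad) and the clutch has slipped (cap above 0.2 rad) (all of step 2 and x of gauge_eye in the frame of peg between -0.016 and 0.016 m and y of gauge_eye in the frame of peg between -0.012 and 0.012 m and z of gauge_eye in the frame of peg between -0.015 and 0.055 m and angle between gauge's own x axis and vertical below 0.4 rad and linear speed of gauge below 0.05 m/s and contact force between the fingers and gauge below 0.1 N); the robot touches nothing.
It fails at once if the file is moved more than 30 mm (distance of file from where it was at the start of the episode above 0.03 m).
It fails at once if the marker is moved more than 30 mm (distance of marker from where it was at the start of the episode above 0.03 m).
It fails at once if the cup is moved more than 30 mm (distance of cup from where it was at the start of the episode above 0.03 m).
It also fails if it takes over 64 s, if anything falls off the work surface, if the arm or the gripper's body presses on something with over 40 N, if the wrist force passes 120 N, or if a joint passes its speed limit or range.

## Working session

There is one attempt and no reset: what is moved stays moved. The work goes in short steps, Python scripts to look and compute and a tool call to move; the robot and the scene stay as the last step left them, time stands still between calls to the robot, and variables do not carry over. Pictures are saved under pics/ and viewed, at most 10 in all, crops included, and the job is handed in when it is done.

Besides the shell and the picture viewer there is one more tool, called in YAML: its name, and indented under it one key for each argument. play_rows: Moves the arm, as the interface text tells. Its arguments: {"type":"object","properties":{"increments":{"type":"string"},"grip_force":{"type":"number"}},"required":["increments"]}

```bash
mkdir -p pics; ls; python3 - <<'E'
from bench import *
import cv2,json
import numpy as np
np.set_printoptions(precision=4,suppress=True)
s=read_state();print(s)
for n in ["scene","top"]:
    c=camera(n);cv2.imwrite(f"pics/{n}0.png",c["color"][:,:,::-1])
    print(n,c["fx"],c["fy"],c["cx"],c["cy"]);print(c["camera_from_world"])
    np.savez(f"{n}.npz",K=[c["fx"],c["fy"],c["cx"],c["cy"]],T=c["camera_from_world"])
E
```

```text
pics
{'time': 0.0, 'joint_positions': array([ 1.2544,  0.3328, -0.0647,  1.461 ,  0.0216,  1.3499, -0.0885]), 'joint_vel': array([ 0.0014, -0.0008, -0.0021,  0.0001, -0.0004, -0.0004, -0.0019]), 'joint_torque': array([ -0.0003, -62.3253,   0.0242, -38.9901,  -0.0613,   0.0397,
         0.0001]), 'ee_pos': array([ 0.1809, -0.5978,  0.2218]), 'eef_rot': array([ 0.9892,  0.1464, -0.0001, -0.0007]), 'ft_force': array([0.8125, 0.2674, 0.7032]), 'torque': array([-0.0014, -0.0446, -0.0526]), 'grip_force': 0.0, 'width': 0.08730279837290655}
scene 532.4470703522614 532.4470703522614 327.96551263647757 239.47791723089637
[[-0.7553  0.6552  0.0174  0.4205]
 [ 0.5174  0.6123 -0.5978 -0.1402]
 [-0.4023 -0.4425 -0.8015  1.4981]
 [ 0.      0.      0.      1.    ]]
top 494.17909595712365 494.17909595712365 318.1059085659545 238.23776041429244
[[-0.0593 -0.9982 -0.0063 -0.0096]
 [-0.9734  0.0593 -0.2211  0.5771]
 [ 0.2211 -0.007  -0.9752  1.2456]
 [ 0.      0.      0.      1.    ]]
```

View pics/scene0.png

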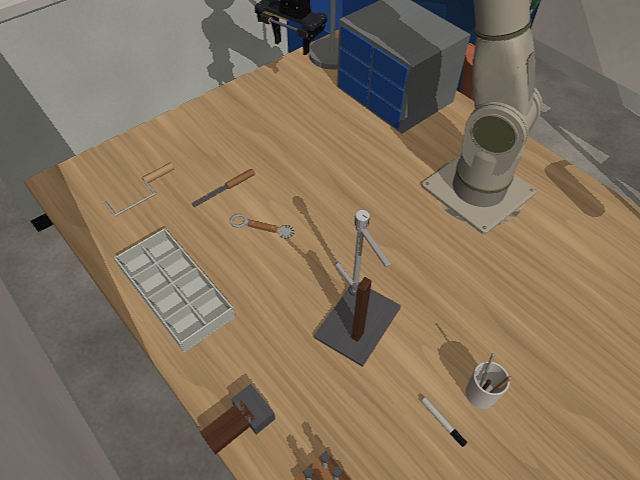

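View pics/top0.png

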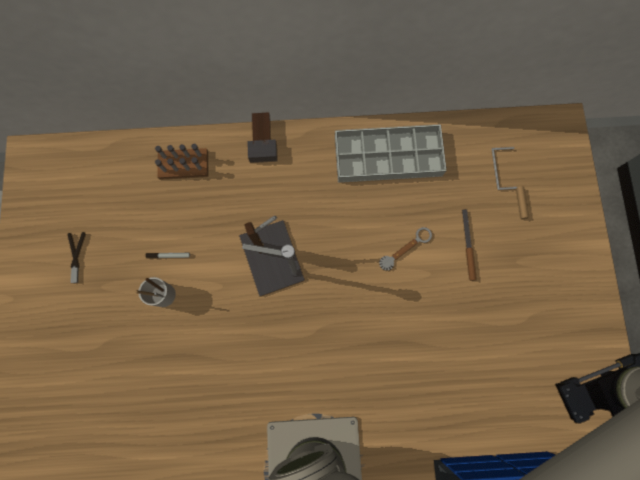

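The scene view shows the gauge eye at ~(238,220), its disc at (286,232) and the rack cap at (362,216). The top view shows the eye at (425,236), the disc at (387,263) and the cap at (288,251). I'll enlarge these for precision.

```bash
python3 - <<'E'
import cv2,numpy as np
t=cv2.imread("pics/top0.png");s=cv2.imread("pics/scene0.png")
def crop(im,x,y,w,h,W,H):
    o=cv2.resize(im[y:y+h,x:x+w],(W,H),interpolation=cv2.INTER_CUBIC)
    for i in range(0,w,10):
        cv2.line(o,(i*W//w,0),(i*W//w,8 if i%50 else 16),(0,255,255),1)
    for j in range(0,h,10):
        cv2.line(o,(0,j*H//h),(8 if j%50 else 16,j*H//h),(0,255,255),1)
    return o
a=np.vstack([np.hstack([crop(t,230,205,80,100,320,400),crop(s,305,205,100,100*5//6+17,480,480)[:400]]),
 np.hstack([crop(t,375,220,80,50,400,200)[:, :400],crop(s,220,205,80,40,400,200)])])
cv2.imwrite("pics/crops.png",a);print(a.shape)
E
```

```text
(600, 800, 3)
```

View pics/crops.png

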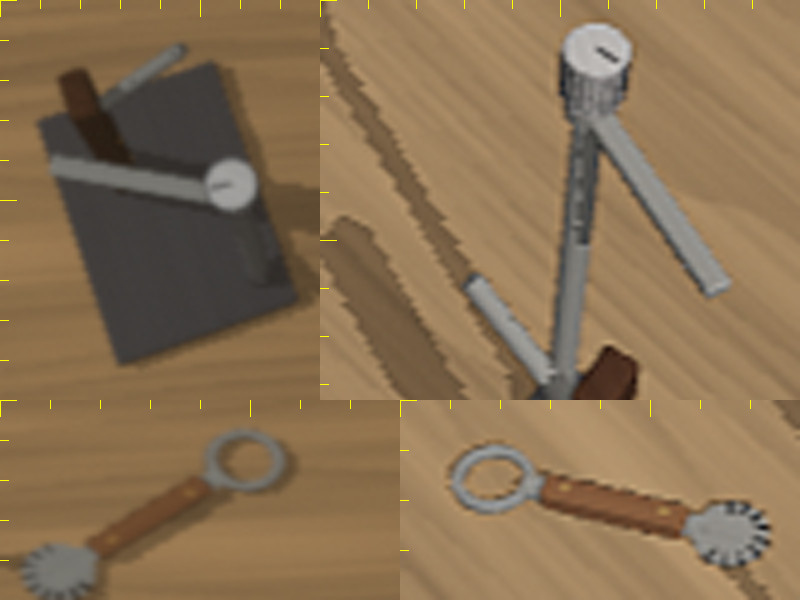

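```bash
cat > h.py <<'E'
import numpy as np
from scipy.optimize import least_squares
np.set_printoptions(precision=4,suppress=True)
C={n:np.load(n+".npz") for n in("top","scene")}
def proj(n,p):
    T=C[n]["T"];K=C[n]["K"];q=T[:3,:3]@np.asarray(p)+T[:3,3]
    return np.array([K[0]*q[0]/q[2]+K[2],K[1]*q[1]/q[2]+K[3]])
def tri(a,b):
    r=least_squares(lambda p:np.r_[proj("top",p)-a,proj("scene",p)-b],[.5,-.1,.1]);return r.x,np.abs(r.fun).max()
def plane(n,uv,z):
    T=C[n]["T"];K=C[n]["K"];d=T[:3,:3].T@np.array([(uv[0]-K[2])/K[0],(uv[1]-K[3])/K[1],1]);o=-T[:3,:3].T@T[:3,3]
    return o+d*(z-o[2])/d[2]
E
python3 - <<'E'
from h import *
P=dict(cap=((287.75,251),(362.7,215.6),.303),peg=((275.2,217.2),(337.3,264.2),.252),keep=((243.2,246.5),(387.3,264.8),.268),eye=((424.2,235.2),(239,220.6),.007),disc=((387,263),(285.6,231.6),.007))
for k,(a,b,z) in P.items(): print(k,*tri(a,b),plane("top",a,z),plane("scene",b,z))
obs=[(k,P[k]) for k in("cap","peg")]
def rack(v):
    x,y,a=v;X=np.array([-np.sin(a),np.cos(a),0]);Y=np.array([-np.cos(a),-np.sin(a),0]);o=np.array([x,y,0])
    return dict(cap=o-.057*X+.095*Y+[0,0,.303],peg=o-.0566*X+[0,0,.252]),X,Y,o
f=lambda v:np.concatenate([np.r_[proj("top",rack(v)[0][k])-p[0],proj("scene",rack(v)[0][k])-p[1]] for k,p in obs])
r=least_squares(f,[.5,.1,.4]);print(r.x,r.fun);d,X,Y,o=rack(r.x);print(d,X,Y)
c=d["cap"];k=(plane("top",P["keep"][0],.268)+plane("scene",P["keep"][1],.268))/2-c
print("keeper",np.arctan2(k[1],k[0]),"closed dir",np.arctan2(-Y[1],-Y[0]))
E
```

```text
cap [0.497  0.0254 0.3006] 0.6130349059985178 [0.4974 0.0241 0.303 ] [0.4977 0.0278 0.303 ]
peg [0.5875 0.0541 0.2494] 0.8349477078833729 [0.5882 0.0521 0.252 ] [0.5877 0.0567 0.252 ]
keep [0.5213 0.1254 0.2641] 0.1496114546001195 [0.5207 0.1245 0.268 ] [0.5233 0.1273 0.268 ]
eye [ 0.5784 -0.3375  0.005 ] 0.6404086125479864 [ 0.5793 -0.3386  0.007 ] [ 0.5783 -0.3344  0.007 ]
disc [ 0.5071 -0.2279  0.0059] 0.4251454123212852 [ 0.5077 -0.2287  0.007 ] [ 0.507  -0.2262  0.007 ]
[0.5709 0.1086 0.3033] [-0.7993  0.108  -0.4943 -0.6996 -1.0989  0.2291 -0.7554 -0.6782]
{'cap': array([0.4973, 0.0259, 0.303 ]), 'peg': array([0.5878, 0.0546, 0.252 ])} [-0.2986  0.9544  0.    ] [-0.9544 -0.2986  0.    ]
keeper 1.328203608526405 closed dir 0.3032663474343504
```

play_rows:
  increments: "0 0 -1.858 0.438 -0.1975 0.09 1;0 0 -1.858 0.438 -0.1975 0.09 1;0 0 -1.858 0.438 -0.1975 0.09 1;0 0 -1.858 0.438 -0.1975 0.09 1;0 0 -1.858 0.438 -0.1975 0.09 1;0 0 -1.858 0.438 -0.1975 0.09 1;0 0 -1.858 0.438 -0.1975 0.09 1;0 0 -1.858 0.438 -0.1975 0.09 1"

```text
time: 0.9
ee_pos: [0.4783, -0.3382, 0.1484]
eef_rot: [0.732, 0.682, -0.0, -0.0]
ft_force: [0.9, -0.9, 0.3]
width: 0.087
grip_force: 0.0
```

```bash
cat >> h.py <<'E'
from scipy.spatial.transform import Rotation as Rot
def delta(s,pos,z,x):
    "rotvec and shift in tool axes to a TCP pose with given tool z and x directions"
    R=Rot.from_quat(s["eef_rot"]);z=np.array(z,float);z/=np.linalg.norm(z);x=np.array(x,float);x-=z*(x@z);x/=np.linalg.norm(x)
    G=Rot.from_matrix(np.c_[x,np.cross(z,x),z])
    print("t",s["time"],"pos",s["ee_pos"],"q",s["joint_positions"],"w",s["width"])
    print("rotvec",(R.inv()*G).as_rotvec(),"shift",R.inv().apply(np.array(pos)-s["ee_pos"]))
E
python3 - <<'E'
from h import *
from bench import *
a=2.152
delta(read_state(),[.5428,-.282,.06],[0,0,-1],[np.cos(a),np.sin(a),0])
E
```

```text
t 0.9 pos [ 0.4783 -0.3382  0.1484] q [ 0.8942  0.3316 -0.4321  1.6451  0.1471  1.1973  0.3579] w 0.08703871349284861
rotvec [-0.0002 -0.0001 -0.6523] shift [0.0607 0.0604 0.0884]
```

play_rows:
  increments: "0 0 -0.652 0.061 0.060 0.088 1;0 0 -0.652 0.061 0.060 0.088 1;0 0 -0.652 0.061 0.060 0.088 1;0 0 -0.652 0.061 0.060 0.088 1;0 0 -0.652 0.061 0.060 0.088 1;0 0 -0.652 0.061 0.060 0.088 1;0 0 -0.652 0.061 0.060 0.088 1"

```text
time: 1.6
ee_pos: [0.5416, -0.2837, 0.0607]
eef_rot: [0.479, 0.878, -0.0, -0.0]
ft_force: [0.6, -0.3, 0.3]
width: 0.0869
grip_force: 0.0
```

```bash
python3 - <<'E'
from h import *
from bench import *
import cv2
a=2.152
delta(read_state(),[.5428,-.282,.003],[0,0,-1],[np.cos(a),np.sin(a),0])
c=camera("wrist");cv2.imwrite("pics/w1.png",c["color"][:,:,::-1]);print(c["fx"],c["cx"],c["cy"],c["mount"])
E
```

```text
t 1.6 pos [ 0.5416 -0.2837  0.0607] q [ 0.8354  0.499  -0.5455  1.6495  0.2863  1.074   0.7789] w 0.08689214964840151
rotvec [-0.0002 -0.0003 -0.0085] shift [0.0007 0.002  0.0577]
371.64829954431775 318.52566408328175 238.3113072744101 [[-0.001  -0.9612 -0.2757  0.0757]
 [ 1.     -0.0009 -0.0005  0.0009]
 [ 0.0002 -0.2757  0.9612 -0.1627]
 [ 0.      0.      0.      1.    ]]
```

View pics/w1.png

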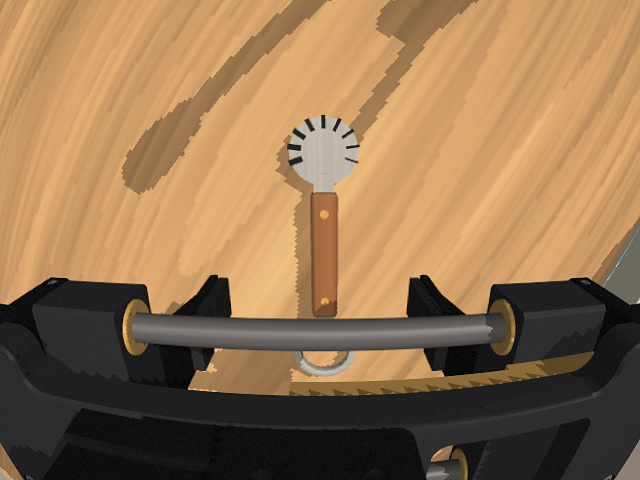

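The gauge lies centred between the fingers (handle around (324,255), disc (324,150)) and is well aligned. Descend and grip.

play_rows:
  increments: "0 0 -0.008 0.001 0.002 0.03 1;0 0 -0.008 0.001 0.002 0.057 1;0 0 -0.008 0.001 0.002 0.057 1;0 0 -0.008 0.001 0.002 0.057 0;0 0 -0.008 0.001 0.002 0.057 0;0 0 -0.008 0.001 0.002 0.057 0;0 0 -0.008 0.001 0.002 0.057 0;0 0 -0.008 0.001 0.002 0.057 0"
  grip_force: 35

```text
time: 2.45
ee_pos: [0.543, -0.2817, 0.0042]
eef_rot: [0.474, 0.88, -0.0, 0.0]
ft_force: [0.1, 0.1, 0.4]
width: 0.0548
grip_force: 0.0
```

play_rows:
  increments: "0 0 0 0 0 0 0;0 0 0 0 0 0 0;0 0 0 0 0 -0.05 0;0 0 0 0 0 -0.1 0;0 0 0 0 0 -0.15 0;0 0 0 0 0 -0.2 0;0 0 0 0 0 -0.2 0"

```text
time: 3.15
ee_pos: [0.5461, -0.2825, 0.2117]
eef_rot: [0.474, 0.88, -0.0, 0.006]
ft_force: [0.7, -0.3, -0.0]
width: 0.0027
grip_force: 0.0
```

```bash
python3 - <<'E'
from h import *
from bench import *
X=np.array([-.2986,.9544,0]);D=X*np.sin(1.05)+[0,0,-np.cos(1.05)]
s=read_state()
delta(s,[.62,-.10,.22],D,[0,0,-1])
delta(s,[.62,-.10,.22],X,[0,0,-1])
E
```

```text
t 3.15 pos [ 0.5461 -0.2825  0.2117] q [ 0.861   0.3651 -0.5865  1.4915  0.2068  1.3354  0.8419] w 0.0027486904582372435
rotvec [-1.4599 -0.1955 -2.4938] shift [ 0.1115  0.1622 -0.0085]
t 3.15 pos [ 0.5461 -0.2825  0.2117] q [ 0.861   0.3651 -0.5865  1.4915  0.2068  1.3354  0.8419] w 0.0027486904582372435
rotvec [-2.0782 -0.2843 -2.059 ] shift [ 0.1115  0.1622 -0.0085]
```

Lifted before the fingers had closed, so the gauge is still on the bench. Before regrasping I'll fit a quick kinematic model, to choose which way round to grip it.

```bash
cat > kin.py <<'E'
from h import *
from itertools import product
D=[([ 1.2544,.3328,-.0647,1.461,.0216,1.3499,-.0885],[.1809,-.5978,.2218],[.9892,.1464,-.0001,-.0007]),
([.8942,.3316,-.4321,1.6451,.1471,1.1973,.3579],[.4783,-.3382,.1484],[.732,.682,0,0]),
([.8354,.499,-.5455,1.6495,.2863,1.074,.7789],[.5416,-.2837,.0607],[.479,.878,0,0]),
([.861,.3651,-.5865,1.4915,.2068,1.3354,.8419],[.5461,-.2825,.2117],[.474,.88,0,.006])]
def fk(q,p,sg):
    # p: h L1 L2 L3, elbow offsets a1 a2, wrist offset a3, yaw0, tool yaw
    h,L1,L2,L3,a1,a2,a3,y0,y7=p
    R=Rot.from_euler("z",sg[0]*q[0]+y0);t=np.array([0,0,h]);
    def go(v):
        nonlocal t;t=t+R.apply(v)
    R=R*Rot.from_euler("y",q[1])*Rot.from_euler("z",sg[1]*q[2]);go([a1,0,L1])
    R=R*Rot.from_euler("y",q[3]);go([a2,0,0]);R=R*Rot.from_euler("z",sg[2]*q[4]);go([0,0,L2])
    R=R*Rot.from_euler("y",q[5]);go([a3,0,0]);R=R*Rot.from_euler("z",sg[3]*q[6]+y7);go([0,0,L3])
    return t,R
def res(p,sg,data=D):
    o=[]
    for q,x,r in data:
        t,R=fk(q,p,sg);o+=list(t-x)+list(.3*(Rot.from_quat(r).inv()*R).as_rotvec())
    return np.array(o)
if __name__=="__main__":
    out=[]
    for sg in product([1,-1],repeat=4):
        for y7 in(-1.57,1.57):
            r=least_squares(lambda p:np.r_[res(p,sg),.001*(p[4:7])],[.35,.4,.4,.3,0,0,0,0,y7]);out.append((r.cost,sg,r.x))
    for o in sorted(out,key=lambda o:o[0])[:3]:print(*o)
    o=min(out,key=lambda o:o[0]);np.savez("kin.npz",p=o[2],sg=o[1]);print(np.abs(res(o[2],o[1])).max())
E
python3 kin.py
```

```text
7.115781507417153e-06 (-1, -1, -1, -1) [-0.1927  0.4619  0.5093 -0.1091  0.0001  0.0213  0.0184 -0.0736  1.4973]
7.115781507441281e-06 (-1, -1, -1, -1) [-0.1927  0.4619  0.5093 -0.1091  0.0001  0.0213  0.0184 -0.0736  1.4973]
0.02371483065155265 (-1, -1, 1, -1) [-0.0908  0.4605  0.509  -0.0058 -0.0021  0.0192  0.0164 -0.074   1.3741]
0.002286914236517279
```

play_rows:
  increments: "0.4 0 0 0 0 0 1;0.4 0 0 0 0 0 1;0.4 0 0 0 0 0 1;0.4 0 0 0 0 0 1;0.4 0 0 0 0 0 1"

```text
time: 3.65
ee_pos: [0.5433, -0.2813, 0.2031]
eef_rot: [0.464, 0.863, -0.174, -0.094]
ft_force: [0.5, -1.0, 1.4]
width: 0.0348
grip_force: 0.0
```

```bash
cat > plan.py <<'E'
from kin import *
k=np.load("kin2.npz");p,sg=k["p"],k["sg"]
lo=np.array([-2.6,-.5,-1.47,.16,-1.27,.06,-2.6])+.03;hi=np.array([2.6,2.12,1.34,2.42,4.41,2.06,2.6])-.03
def frame(z,x):
    z=np.array(z,float);z/=np.linalg.norm(z);x=np.array(x,float);x-=z*(x@z);x/=np.linalg.norm(x);return Rot.from_matrix(np.c_[x,np.cross(z,x),z])
def ik(pos,G,q0,w=.003,n=0):
    best=None
    for i in range(n+1):
        s=np.clip(np.array(q0) if i==0 else np.random.uniform(lo,hi),lo+.01,hi-.01)
        def f(q):
            t,R=fk(q,p,sg);return np.r_[t-pos,.3*(R.inv()*G).as_rotvec(),w*(q-q0)]
        r=least_squares(f,s,bounds=(lo,hi));e=np.abs(r.fun[:6]).max()
        if best is None or r.cost<best[0]:best=(r.cost,r.x,e)
    return best[1],best[2]
E
python3 - <<'E'
from kin import *
from bench import *
s=read_state();D2=D+[(s["joint_positions"],s["ee_pos"],s["eef_rot"])]
k=np.load("kin.npz");p0=k["p"].copy();p0[0]+=.5;p0[3]+=.5
r=least_squares(lambda p:np.r_[res(p,k["sg"],D2)],p0);print(r.x,np.abs(r.fun).max(),s["width"],s["eef_rot"])
np.savez("kin2.npz",p=r.x,sg=k["sg"])
from plan import *
np.random.seed(0)
X=np.array([-.2986,.9544,0]);q0=s["joint_positions"];u=-.99
gx=np.array([np.cos(u),np.sin(u),0])
for nm,sgn in(("A",1),("B",-1)):
    q,e=ik([.5428,-.282,.004],frame([0,0,-1],sgn*gx),q0,n=6);print(nm,"pick",q,e)
    for tilt in(45,60,75,90):
        t=np.radians(tilt);z=X*np.sin(t)+[0,0,-np.cos(t)]
        up=X*np.cos(t)+[0,0,np.sin(t)]   # gauge x
        eye=np.array([.5878,.0546,.252])-X*.02+[0,0,.02]   # just off the tip
        pos=eye-.066*up+z*.004
        qq,e=ik(pos,frame(z,sgn*up),q,n=8);print(nm,tilt,pos,qq,e)
E
```

```text
[ 0.2435  0.4681  0.5023  0.3473 -0.0272  0.0183 -0.0098 -0.0706  1.5014] 0.008207750206047377 0.03478598384502296 [ 0.4642  0.8633 -0.1741 -0.0941]
A pick [ 0.2946  0.5221  0.1452  1.6869 -0.0899  0.9393 -2.0854] 8.191626855413171e-05
A 45 [ 0.6069 -0.0063  0.2225] [ 0.7466  0.7205 -0.7819  1.2903 -0.2292  1.6339  0.3483] 7.30113805799098e-05
A 60 [0.6026 0.0073 0.2128] [ 0.836   0.9116 -0.9205  1.2746 -0.2701  1.6729  0.3235] 7.226577265715287e-05
A 75 [0.5977 0.0229 0.2072] [ 0.8857  1.0996 -1.0188  1.2737 -0.3222  1.6981  0.3007] 7.158416964106622e-05
A 90 [0.5926 0.0393 0.206 ] [ 0.9118  1.2797 -1.0908  1.2878 -0.3874  1.7104  0.2859] 7.113809578905237e-05
B pick [ 0.8436  0.5852 -0.5653  1.686   0.3649  0.9775  0.7288] 3.448357902378508e-05
B 45 [ 0.6069 -0.0063  0.2225] [ 0.3751  0.6024 -0.1605  1.2891 -0.5433  1.7257 -2.57  ] 0.00012445444379951
B 60 [0.6026 0.0073 0.2128] [ 0.5158  0.7407 -0.3237  1.2729 -0.6211  1.7923 -2.57  ] 9.921939210521341e-05
B 75 [0.5977 0.0229 0.2072] [ 0.9037  1.3229 -1.44    1.1947  0.0427  1.7164  2.57  ] 0.16857163102450573
B 90 [0.5926 0.0393 0.206 ] [ 0.613   1.008  -0.4662  1.285  -0.829   1.9204 -2.5527] 9.845059791561796e-05
```

play_rows:
  increments: "-0.4 0 0 0 0 0 1;-0.4 0 0 0 0 0 1;-0.4 0 0 0 0 0 1;-0.4 0 0 0 0 0 1"

```text
time: 4.05
ee_pos: [0.5398, -0.2873, 0.2056]
eef_rot: [0.478, 0.878, -0.0, 0.003]
ft_force: [-1.1, -0.5, -0.9]
width: 0.0667
grip_force: 0.0
```

play_rows:
  increments: "0 0 1.16 0 0 0 1;0 0 1.16 0 0 0 1;0 0 1.16 0 0 0 1;0 0 1.16 0 0 0 1;0 0 1.16 0 0 0 1;0 0 1.16 0 0 0 1;0 0 1.16 0 0 0 1;0 0 1.16 0 0 0 1"

```text
time: 4.85
ee_pos: [0.5429, -0.2817, 0.2043]
eef_rot: [0.881, 0.474, -0.0, 0.0]
ft_force: [-0.8, 0.6, -0.1]
width: 0.0872
grip_force: 0.0
```

play_rows:
  increments: "0 0 1.16 0 0 0 1;0 0 1.16 0 0 0 1;0 0 1.16 0 0 0 1;0 0 1.16 0 0 0 1;0 0 1.16 0 0 0 1;0 0 1.16 0 0 0 1;0 0 1.16 0 0 0 1;0 0 1.16 0 0 0 1"

```text
time: 5.65
ee_pos: [0.5429, -0.2817, 0.2043]
eef_rot: [0.996, -0.086, -0.0, 0.001]
ft_force: [0.4, 0.8, 0.5]
width: 0.0869
grip_force: 0.0
```

```bash
python3 - <<'E'
from h import *
from bench import *
u=-.99
delta(read_state(),[.5428,-.282,.004],[0,0,-1],[np.cos(u),np.sin(u),0])
E
```

```text
t 5.65 pos [ 0.5429 -0.2817  0.2043] q [ 0.6169  0.3264 -0.2679  1.5139  0.0892  1.313  -1.4036] w 0.08694561319512961
rotvec [ 0.0012 -0.0004  0.8175] shift [-0.      0.0001  0.2003]
```

play_rows:
  increments: "0 0 0.8175 0 0 0.05 1;0 0 0.8175 0 0 0.1 1;0 0 0.8175 0 0 0.14 1;0 0 0.8175 0 0 0.14 1;0 0 0.8175 0 0 0.14 1;0 0 0.8175 0 0 0.15 1;0 0 0.8175 0 0 0.18 1;0 0 0.8175 0 0 0.2 1"

```text
time: 6.45
ee_pos: [0.5427, -0.2815, 0.003]
eef_rot: [0.881, -0.472, -0.0, 0.001]
ft_force: [-0.6, -0.6, -1.0]
width: 0.0871
grip_force: 0.0
```

play_rows:
  increments: "0 0 0 0 0 0 0;0 0 0 0 0 0 0;0 0 0 0 0 0 0;0 0 0 0 0 0 0;0 0 0 0 0 0 0;0 0 0 0 0 0 0;0 0 0 0 0 0 0;0 0 0 0 0 0 0"
  grip_force: 35

```text
time: 7.25
ee_pos: [0.5429, -0.2817, 0.004]
eef_rot: [0.881, -0.472, 0.0, 0.0]
ft_force: [0.3, -0.2, -0.6]
width: 0.0307
grip_force: 0.0
```

play_rows:
  increments: "0 0 0 0 0 0 0;0 0 0 0 0 0 0;0 0 0 0 0 0 0;0 0 0 0 0 0 0;0 0 0 0 0 0 0;0 0 0 0 0 0 0"

```text
time: 7.85
ee_pos: [0.5429, -0.2816, 0.0039]
eef_rot: [0.881, -0.472, 0.0, 0.0]
ft_force: [0.4, -0.1, -0.6]
width: 0.0157
grip_force: 35.0
```

play_rows:
  increments: "0 0 0 0 0 -0.05 0;0 0 0 0 0 -0.1 0;0 0 0 0 0 -0.15 0;0 0 -0.15 0 0 -0.2 0;0 0 -0.3 0 0 -0.2 0;0 0 -0.45 0 0 -0.2 0;0 0 -0.6 0 0 -0.2 0;0 0 -0.7 0 0 -0.2 0"

```text
time: 8.65
ee_pos: [0.5427, -0.2816, 0.2038]
eef_rot: [0.99, -0.139, -0.0, 0.0]
ft_force: [-0.2, -0.3, -0.7]
width: 0.0155
grip_force: 35.0
```

play_rows:
  increments: "0 0 -1.16 0 0 0 0;0 0 -1.16 0 0 0 0;0 0 -1.16 0 0 0 0;0 0 -1.16 0 0 0 0;0 0 -1.16 0 0 0 0;0 0 -1.16 0 0 0 0;0 0 -1.16 0 0 0 0;0 0 -1.16 0 0 0 0"

```text
time: 9.45
ee_pos: [0.5427, -0.2817, 0.2037]
eef_rot: [0.904, 0.427, -0.0, -0.0]
ft_force: [0.8, -0.3, -1.4]
width: 0.0157
grip_force: 35.0
```

```bash
cat > tgt.py <<'E'
from h import *
X=np.array([-.2986,.9544,0]);Z=np.array([0,0,1.]);TIP=np.array([.5878,.0546,.252])
def tgt(s,eye,deg,off=(.066,0,-.003)):
    t=np.radians(deg);z=X*np.sin(t)-Z*np.cos(t);up=X*np.cos(t)+Z*np.sin(t);y=np.cross(z,up)
    delta(s,eye-up*off[0]-y*off[1]-z*off[2],z,up)
E
python3 - <<'E'
from tgt import *
from bench import *
s=read_state();print(s["grip_force"])
tgt(s,TIP-X*.06+Z*.05,70)
E
```

```text
34.99903857707977
t 9.45 pos [ 0.5427 -0.2817  0.2037] q [ 0.7082  0.3396 -0.3837  1.5093  0.1292  1.3182 -0.3766] w 0.01567645298038143
rotvec [ 0.6028  1.1149 -0.8617] shift [ 0.2447 -0.1121 -0.0353]
```

play_rows:
  increments: "0.603 1.115 -0.862 0.10 -0.05 -0.04 0;0.603 1.115 -0.862 0.10 -0.05 -0.04 0;0.603 1.115 -0.862 0.10 -0.05 -0.04 0;0.603 1.115 -0.862 0.10 -0.05 -0.04 0;0.603 1.115 -0.862 0.10 -0.05 -0.04 0;0.603 1.115 -0.862 0.10 -0.05 -0.04 0;0.603 1.115 -0.862 0.10 -0.05 -0.04 0;0.603 1.115 -0.862 0.10 -0.05 -0.04 0"

```text
time: 10.25
ee_pos: [0.5682, -0.1743, 0.2438]
eef_rot: [0.611, 0.638, 0.279, -0.376]
ft_force: [1.1, 1.3, -0.1]
width: 0.0157
grip_force: 35.0
```

play_rows:
  increments: "0 0 0 0 0 0 0"

```text
time: 10.35
ee_pos: [0.5675, -0.1745, 0.2378]
eef_rot: [0.613, 0.635, 0.278, -0.38]
ft_force: [-0.5, -0.9, -2.2]
width: 0.0156
grip_force: 35.0
```

```bash
python3 - <<'E'
from tgt import *
from bench import *
tgt(read_state(),TIP-X*.06+Z*.05,70)
E
```

```text
t 10.35 pos [ 0.5675 -0.1745  0.2378] q [ 0.9109  0.8213 -0.5928  1.1151 -0.4005  1.851   0.3875] w 0.015625213841564827
rotvec [ 0.1339  0.2328 -0.1952] shift [0.0894 0.058  0.1183]
```

play_rows:
  increments: "0.134 0.233 -0.195 0.089 0.058 0.118 0;0.134 0.233 -0.195 0.089 0.058 0.118 0;0.134 0.233 -0.195 0.089 0.058 0.118 0;0.134 0.233 -0.195 0.089 0.058 0.118 0;0.134 0.233 -0.195 0.089 0.058 0.118 0;0.134 0.233 -0.195 0.089 0.058 0.118 0"

```text
time: 10.95
ee_pos: [0.6125, -0.0211, 0.2449]
eef_rot: [0.486, 0.664, 0.338, -0.456]
ft_force: [-0.0, -1.0, -1.8]
width: 0.0157
grip_force: 35.0
```

```bash
python3 - <<'E'
from tgt import *
from bench import *
import cv2
tgt(read_state(),TIP-X*.06+Z*.05,70)
t=camera("top")["color"][:,:,::-1];s=camera("scene")["color"][:,:,::-1]
a=np.hstack([cv2.resize(t[180:305,230:330],(480,600),interpolation=2),cv2.resize(s[165:315,290:370],(320,600),interpolation=2)])
for v,(o,e) in {"t":(230,180),"s":(290,165)}.items(): pass
cv2.imwrite("pics/st.png",a)
E
```

```text
t 10.95 pos [ 0.6125 -0.0211  0.2449] q [ 0.7583  0.9435 -0.7089  1.1026 -0.5097  1.8291  0.4321] w 0.01572761047398826
rotvec [0.0021 0.014  0.0044] shift [-0.0056 -0.001   0.002 ]
```

View pics/st.png

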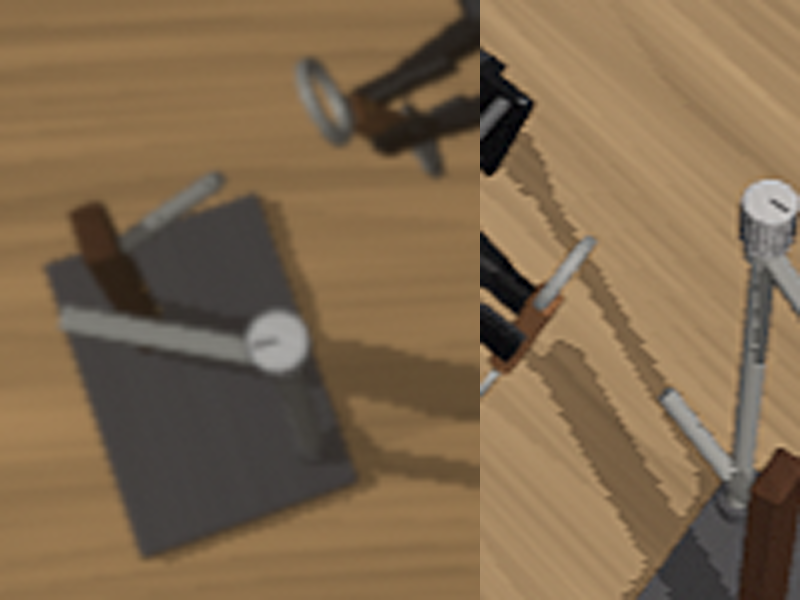

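The top view shows the eye ring centre at ~(297.7,201.0) px, with the peg tip at (275.2,217.2). The scene view shows the ring edge-on with its centre at ~(311.7,232.8). I'll check the in-hand offset.

```bash
python3 - <<'E'
from tgt import *
from bench import *
s=read_state();R=Rot.from_quat(s["eef_rot"])
e,err=tri((297.7,201.),(311.7,232.8));print(e,err)
e=e+[.0003,.0005,.0026];print("off",R.inv().apply(e-s["ee_pos"]))
print("expected eye",s["ee_pos"]+R.apply([.066,0,-.003]))
ex=s["ee_pos"]+R.apply([.066,0,-.003]);print(proj("top",ex),proj("scene",ex))
for d in (0,1):
  tgt(s,TIP+X*(-.012)+Z*.012+(0 if d==0 else X*.035-Z*.035),70)
E
```

```text
[ 0.6048 -0.0017  0.309 ] 0.6599794807949593
off [ 0.0706 -0.0006 -0.0029]
expected eye [ 0.6062 -0.0026  0.3074]
[297.5688 201.1283] [310.1627 233.2166]
t 11.05 pos [ 0.6126 -0.0222  0.2446] q [ 0.7596  0.9445 -0.7085  1.102  -0.5099  1.8294  0.4325] w 0.01547901327787788
rotvec [0.0035 0.0131 0.0039] shift [-0.0235 -0.001   0.0612]
t 11.05 pos [ 0.6126 -0.0222  0.2446] q [ 0.7596  0.9445 -0.7085  1.102  -0.5099  1.8294  0.4325] w 0.01547901327787788
rotvec [0.0035 0.0131 0.0039] shift [-0.0438 -0.0013  0.1063]
```

play_rows:
  increments: "0.003 0.013 0.004 -0.010 -0.001 0.030 0;0.003 0.013 0.004 -0.0255 -0.001 0.061 0;0.003 0.013 0.004 -0.0255 -0.001 0.061 0;0.003 0.013 0.004 -0.030 -0.001 0.071 0;0.003 0.013 0.004 -0.037 -0.001 0.087 0;0.003 0.013 0.004 -0.0415 -0.001 0.097 0;0.003 0.013 0.004 -0.046 -0.001 0.107 0;0.003 0.013 0.004 -0.046 -0.001 0.107 0"

```text
time: 11.85
ee_pos: [0.5862, 0.0604, 0.1629]
eef_rot: [0.483, 0.66, 0.34, -0.464]
ft_force: [-0.4, -0.4, -0.9]
width: 0.0156
grip_force: 35.0
```

```bash
python3 - <<'E'
from tgt import *
from bench import *
import cv2
s=read_state();print(s["ft_force"],s["grip_force"]);R=Rot.from_quat(s["eef_rot"])
e=s["ee_pos"]+R.apply([.068,0,-.003])-TIP;d=(Z-X)/2**.5
print("peg z",.08+e@d,"peg x",e@((X+Z)/2**.5),"y",e@np.cross(Z,X))
t=camera("top")["color"][:,:,::-1];c=camera("scene")["color"][:,:,::-1]
a=np.hstack([cv2.resize(t[180:280,230:310],(400,500),interpolation=2),cv2.resize(c[215:315,300:380],(400,500),interpolation=2)])
cv2.imwrite("pics/on.png",a)
E
```

```text
[-0.4366 -0.4118 -0.8553] 34.99976456165314
peg z 0.044461112831653535 peg x 0.0014544968410709798 y -0.00015430185393311164
```

View pics/on.png

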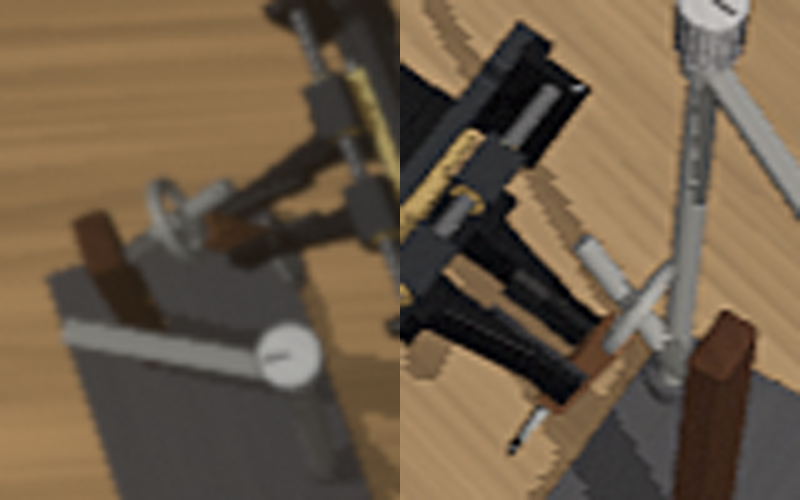

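The ring is threaded on the peg: in the top view the peg passes through the eye at about (200,215). I'll go a bit deeper, lower it, then release slowly.

play_rows:
  increments: "0 0 0 -0.006 0 0.013 0;0 0 0 -0.006 0 0.013 0;0 0 0 -0.012 0 0.013 0;0 0 0 -0.012 0 0.013 0"

```text
time: 12.35
ee_pos: [0.5842, 0.067, 0.1469]
eef_rot: [0.484, 0.66, 0.34, -0.464]
ft_force: [0.1, 0.9, -1.1]
width: 0.0153
grip_force: 35.0
```

play_rows:
  increments: "0 0 0 0 0 0 0.3;0 0 0 0 0 0 0.35;0 0 0 0 0 0 0.4;0 0 0 0 0 0 0.45;0 0 0 0 0 0 0.5;0 0 0 0 0 0 0.5"

```text
time: 12.95
ee_pos: [0.5842, 0.0676, 0.1478]
eef_rot: [0.484, 0.66, 0.34, -0.464]
ft_force: [-0.5, -0.5, 0.1]
width: 0.0423
grip_force: 0.0
```

play_rows:
  increments: "0 0 0 0 0 -0.02 0.5;0 0 0 0 0 -0.05 0.5;0 0 0 0 0 -0.09 0.5;0 0 0 0 0 -0.13 0.5;0 0 0 0 0 -0.16 0.5;0 0 0 0 0 -0.16 0.5"

```text
time: 13.55
ee_pos: [0.6309, -0.0801, 0.2026]
eef_rot: [0.485, 0.66, 0.341, -0.462]
ft_force: [0.5, -0.2, -0.4]
width: 0.0432
grip_force: 0.0
```

```bash
python3 - <<'E'
from tgt import *
from bench import *
import cv2
s=read_state();print(s["ft_force"],s["width"],s["ee_pos"],s["joint_positions"])
t=camera("top")["color"][:,:,::-1];c=camera("scene")["color"][:,:,::-1]
a=np.hstack([cv2.resize(t[180:280,230:310],(400,500),interpolation=2),cv2.resize(c[215:315,300:380],(400,500),interpolation=2)])
cv2.imwrite("pics/off.png",a)
E
```

```text
[ 0.5062 -0.1578 -0.4306] 0.04319083179317254 [ 0.6309 -0.0801  0.2026] [ 0.7454  1.0743 -0.6638  0.9395 -0.4688  1.9167  0.4631]
```

View pics/off.png

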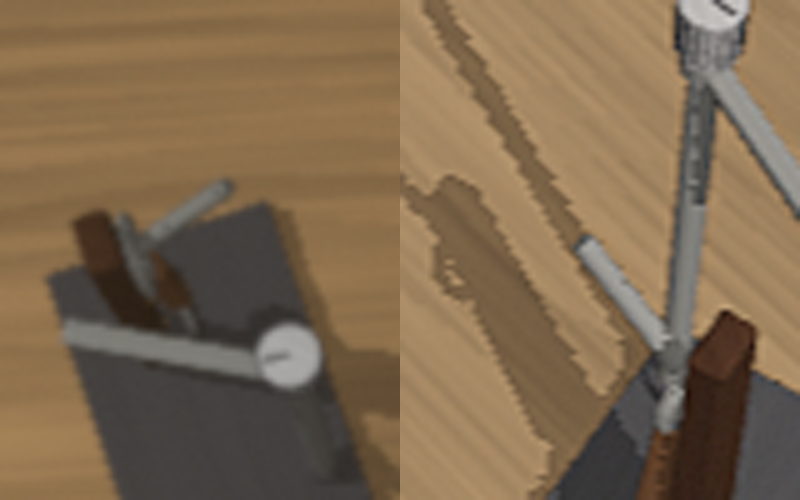

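The gauge hangs from the peg with its disc down, close to the slat. Now the cap.

```bash
python3 - <<'E'
from h import *
from bench import *
s=read_state()
delta(s,[.56,-.12,.42],[0,0,-1],[np.cos(2.42),np.sin(2.42),0])
E
```

```text
t 13.65 pos [ 0.6297 -0.076   0.2017] q [ 0.7436  1.0734 -0.6658  0.947  -0.4689  1.9137  0.464 ] w 0.04364145959550623
rotvec [ 0.3333 -1.1934 -0.4731] shift [ 0.1983 -0.0796 -0.0937]
```

play_rows:
  increments: "0.033 -0.119 -0.047 0.05 -0.02 -0.04 0.8;0.1 -0.358 -0.142 0.1 -0.04 -0.07 0.8;0.333 -1.193 -0.473 0.198 -0.08 -0.094 0.8;0.333 -1.193 -0.473 0.198 -0.08 -0.094 0.8;0.333 -1.193 -0.473 0.198 -0.08 -0.094 0.8;0.333 -1.193 -0.473 0.198 -0.08 -0.094 0.8;0.333 -1.193 -0.473 0.198 -0.08 -0.094 0.8;0.333 -1.193 -0.473 0.198 -0.08 -0.094 0.8"

```text
time: 14.45
ee_pos: [0.5595, -0.1191, 0.4202]
eef_rot: [0.373, 0.925, 0.038, -0.051]
ft_force: [-1.1, 0.2, -0.4]
width: 0.0694
grip_force: 0.0
```

```bash
python3 - <<'E'
from h import *
from bench import *
s=read_state()
delta(s,[.4973,.0259,.36],[0,0,-1],[np.cos(2.42),np.sin(2.42),0])
E
```

```text
t 14.45 pos [ 0.5595 -0.1191  0.4202] q [ 0.7165  0.352  -0.764   1.1092  0.136   1.8364  0.8116] w 0.06935955493371836
rotvec [ 0.0342 -0.1225 -0.0454] shift [0.1368 0.059  0.0795]
```

play_rows:
  increments: "0.034 -0.1225 -0.045 0 0 0 0.8;0.034 -0.1225 -0.045 0.05 0.02 0.03 0.8;0.034 -0.1225 -0.045 0.1 0.04 0.06 0.8;0.034 -0.1225 -0.045 0.137 0.059 0.0795 0.8;0.034 -0.1225 -0.045 0.137 0.059 0.0795 0.8;0.034 -0.1225 -0.045 0.137 0.059 0.0795 0.8;0.034 -0.1225 -0.045 0.137 0.059 0.0795 0.8"

```text
time: 15.15
ee_pos: [0.4977, 0.025, 0.3606]
eef_rot: [0.355, 0.935, 0.001, -0.002]
ft_force: [1.0, -0.8, -0.3]
width: 0.0697
grip_force: 0.0
```

```bash
python3 - <<'E'
from h import *
from bench import *
import cv2
s=read_state()
delta(s,[.4973,.0259,.279],[0,0,-1],[np.cos(2.42),np.sin(2.42),0])
c=camera("wrist");cv2.imwrite("pics/w2.png",c["color"][:,:,::-1])
M=c["mount"]
R=Rot.from_quat(s["eef_rot"])
pt=R.inv().apply(np.array([.4973,.0259,.303])-s["ee_pos"]);v=np.linalg.inv(M)@np.r_[pt,1];v=v[:3]
th=np.arctan2(np.hypot(*v[:2]),v[2]);print("expect cap px",c["fx"]*th*v[:2]/np.hypot(*v[:2])+[c["cx"],c["cy"]])
E
```

```text
t 15.15 pos [0.4977 0.025  0.3606] q [ 0.6872  0.0753 -0.8641  1.5048  0.0522  1.5905  0.6693] w 0.06974632575794677
rotvec [ 0.001  -0.0057 -0.0052] shift [0.0004 0.0003 0.0816]
expect cap px [317.9012 256.3405]
```

View pics/w2.png

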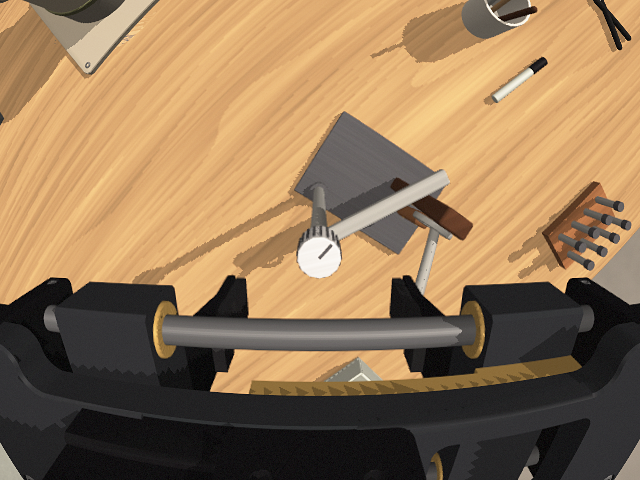

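The cap top is at ~(319,256) px against an expected (318,256), so it is well centred. Descend and grip.

play_rows:
  increments: "0 -0.005 -0.005 0 0 0.04 0.8;0 -0.005 -0.005 0 0 0.07 0.8;0 -0.005 -0.005 0 0 0.081 0.8;0 -0.005 -0.005 0 0 0.081 0;0 -0.005 -0.005 0 0 0.081 0;0 -0.005 -0.005 0 0 0.081 0;0 -0.005 -0.005 0 0 0.081 0;0 -0.005 -0.005 0 0 0.081 0"
  grip_force: 20

```text
time: 16.0
ee_pos: [0.498, 0.0258, 0.2806]
eef_rot: [0.353, 0.935, 0.001, 0.0]
ft_force: [0.5, 0.6, 0.3]
width: 0.0375
grip_force: 0.0
```

play_rows:
  increments: "0 0 0 0 0 0 0;0 0 0 0 0 0 0;0 0 0 0 0 0 0;0 0 0 0 0 0 0"

```text
time: 16.4
ee_pos: [0.4975, 0.0255, 0.2802]
eef_rot: [0.354, 0.935, 0.001, -0.0]
ft_force: [-3.9, -2.9, 6.1]
width: 0.0277
grip_force: 20.0
```

play_rows:
  increments: "0 0 0.1 0 0 0 0;0 0 0.2 0 0 0 0;0 0 0.3 0 0 0 0;0 0 0.4 0 0 0 0;0 0 0.5 0 0 0 0;0 0 0.6 0 0 0 0;0 0 0.7 0 0 0 0;0 0 0.8 0 0 0 0"

```text
time: 17.2
ee_pos: [0.4978, 0.0256, 0.2802]
eef_rot: [0.691, 0.723, 0.001, -0.0]
ft_force: [-1.5, -2.2, 4.1]
width: 0.0275
grip_force: 20.0
```

play_rows:
  increments: "0 0 0.1 0 0 0 0;0 0 0.2 0 0 0 0;0 0 0.26 0 0 0 0;0 0 0.32 0 0 0 0;0 0 0.38 0 0 0 0;0 0 0.44 0 0 0 0;0 0 0.5 0 0 0 0;0 0 0.56 0 0 0 0"

```text
time: 18.0
ee_pos: [0.498, 0.0256, 0.2802]
eef_rot: [0.864, 0.504, 0.001, -0.0]
ft_force: [-0.5, -1.6, 3.8]
width: 0.0273
grip_force: 20.0
```

```bash
python3 -c "
from bench import *
s=read_state();print(s['torque'],s['ft_force'],s['joint_positions'],s['eef_rot'])"
```

```text
[-0.47618498  0.03240574  0.091423  ] [-0.48827594 -1.62657521  3.79664052] [ 0.62160043  0.08020615 -0.79507808  1.66219639  0.05611398  1.42154506
 -0.69445222] [ 8.63699835e-01  5.04004936e-01  1.17338887e-03 -4.92006084e-04]
```

play_rows:
  increments: "0 0 0.05 0 0 0 0;0 0 0.05 0 0 0 0;0 0 0.05 0 0 0 0.8;0 0 0.05 0 0 0 0.8;0 0 0.05 0 0 0 0.8;0 0 0.05 0 0 0 0.8;0 0 0.05 0 0 0 0.8;0 0 0.05 0 0 0 0.8"

```text
time: 18.8
ee_pos: [0.4976, 0.0258, 0.2798]
eef_rot: [0.875, 0.483, 0.001, -0.001]
ft_force: [-0.7, -0.0, 1.6]
width: 0.0657
grip_force: 0.0
```

play_rows:
  increments: "0 0 0 0 0 -0.03 0.8;0 0 0 0 0 -0.07 0.8;0 0 0 0 0 -0.1 0.8;0 0 0 0 0 -0.14 0.8;0 0 0 0 0 -0.14 0.8"

```text
time: 19.3
ee_pos: [0.4987, 0.0259, 0.4246]
eef_rot: [0.875, 0.483, 0.004, 0.001]
ft_force: [0.8, 0.1, -0.6]
width: 0.0698
grip_force: 0.0
```

```bash
python3 - <<'E'
from bench import *
import cv2,numpy as np
print(read_state()["ft_force"])
w=camera("wrist")["color"][:,:,::-1];c=camera("scene")["color"][:,:,::-1]
a=np.hstack([cv2.resize(w[60:360,200:460],(400,460),interpolation=2),cv2.resize(c[195:310,290:390],(400,460),interpolation=2)])
cv2.imwrite("pics/end.png",a)
E
```

```text
[ 0.84299932  0.10141139 -0.61641649]
```

View pics/end.png

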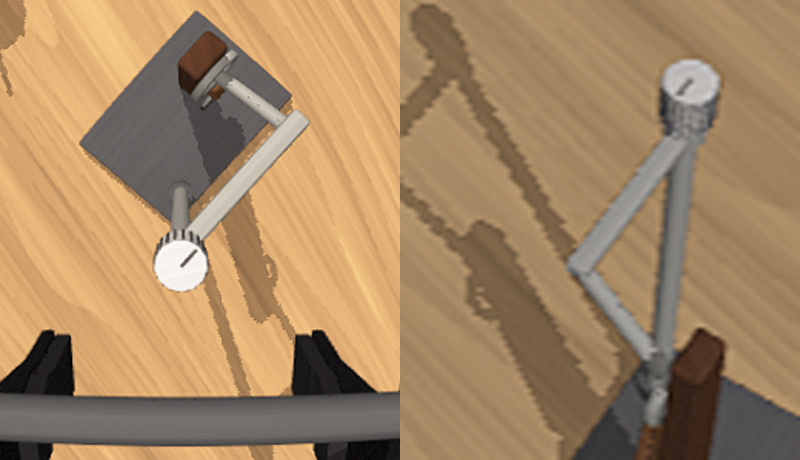

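The keeper lies across above the peg tip and the gauge still hangs. I'll use the last picture to check the cap mark's rotation for slip, comparing before and now from the top camera.

```bash
python3 - <<'E'
from bench import *
import cv2,numpy as np
t=camera("scene")["color"][:,:,::-1];o=cv2.imread("pics/scene0.png")
f=lambda im:cv2.resize(im[202:242,340:380],(400,400),interpolation=cv2.INTER_CUBIC)
cv2.imwrite("pics/mark.png",np.hstack([f(o),f(t)]))
E
```

```text
(no output)
```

View pics/mark.png

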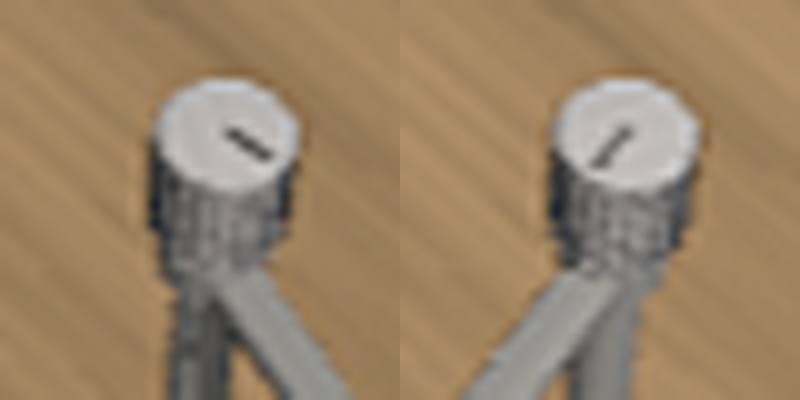

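Before, the mark runs from (228,130) to (270,157) in the crop. Now it runs from (630,130) to (597,165), in 10x crop pixels. I'll convert both to angles.

```bash
python3 - <<'E'
from h import *
g=lambda u,v:plane("scene",(340+u/10,202+v/10),.303)
def az(a,b):
    d=g(*b)-g(*a);return np.arctan2(d[1],d[0])
print(az((228,130),(270,157)),az((230,130),(197,165)),az((228,130),(270,157))-az((230,130),(197,165)))
E
```

```text
1.7268237613058381 0.20507549579413248 1.5217482655117056
```

```bash
python3 -c "
from bench import *
print(close_job())"
```

```text
the job is handed in; nothing more can be done
None
```

The job is handed in at about 19 of the 64 seconds: the gauge hangs freely by its eye on the peg, the keeper bar lies closed over the peg's tip, and the cap turned on about 20 degrees past the stop (estimated from the turn and the mark on the cap); no verdict came back.

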